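Feed a turned knob blank to the drill guide

TASK

Slide the round-headed wooden knob blank along its keyhole slot in the rack to the wide end, lift it out, and stand it foot down in the upper half of the sloped chute. Let go of it there, then push it down the chute until it rests under the drill-guide arm against the sprung stop, gently, without driving the stop far back. Leave the square-headed knob hanging where it is.

Things in the scene. Friction and masses are not known exactly. Their poses are not given: they have to be found in the camera images.
- knob_center (a point): Centre (half-way up, on the axis) of the round-headed knob blank, light wood, 40 mm tall, 40 g; z = its axis. Foot 40 mm across, 12 thick; neck 14 across, 10 long; round head 30 across, 18 high. Foot's underside 20 mm below this point, head's underside 2 mm above, head's top 20 mm above. It hangs by its head in either of the rack's two keyhole slots, head above the plate, foot below.
- square_knob_center (a point): Centre of the other knob blank: same wood, foot and neck, but a square head (30 x 30 x 18 mm). It hangs in the other slot and stays there.
- rack_top (a point): Centre of the rack plate's upper face, 70 mm above the table (dark wood, 130 x 220 x 5 mm, fixed on corner legs). x along the slots, y across, z up. Two keyhole slots at y = -55 and +55 mm: narrow part 20 mm wide from x = -5 to +45 mm. Hung knobs start at x = +15 to +35 mm, head resting on the plate, free to rise 5 mm.
- wide_end_a (a point): Centre of the wide end of the slot at y = +55 mm, in the plate's upper face (rack x = -30 mm): 50 x 50 mm with cut corners, so a knob's foot passes upward with 5 mm of play all round.
- wide_end_b (a point): The same for the slot at y = -55 mm.
- trough: Steel trough of the chute, fixed. Origin: mid floor at the resting stop's face, 45 mm above the table. x downhill along the floor (falls 14 degrees), y across, z square to the floor. Floor uphill to x = -250 mm. Walls 12 mm high, 46 mm apart, from x = -110 to -148 mm widening to a mouth 61 mm wide. A knob against the stop has its axis at x = -20 mm. Set down on the floor, a knob stays by friction.
- guide_arm (a point): Middle of the underside of the drill-guide arm's uphill end, at x = -28 mm of the trough and 47 mm above its floor. The grey arm, 20 mm wide and 9 thick (brass bush on top 4 more), reaches from here downhill over the stop to its post: a knob slides under it but cannot be set down there from above.
- stop (a joint): Travel in m of the sprung steel stop plate across the trough (40 mm wide, 1 to 15 mm above the floor): 0 at rest, grows as pushed downhill, to 0.014. It starts to yield at 5 N, then 1 N more per mm, heavily damped (100 N per m/s), and returns slowly when let go.
Things that resemble listed ones, but are neither listed nor needed, are in the scene too. Leave any blue or purple look-alike of the part that bears knob_center alone.

How it is judged:
On the way, in this order (a step that is already met when the one before it is completed fails the run):
1. the round-headed knob has been slid to the wide end of its slot, still in the plate (axis within 8 mm of the wide end's centre line) (x of knob_center in the frame of rack_top between -0.038 and -0.022 m and height (world z) of knob_center between 0.055 and 0.08 m).
2. it has been lifted out of the rack, its foot clear above the plate (height (world z) of knob_center above 0.095 m).
3. it stands foot down on the floor of the chute's upper half (more than 100 mm uphill of the stop), let go (x of knob_center in the frame of trough between -0.25 and -0.1 m and y of knob_center in the frame of trough between -0.015 and 0.015 m and z of knob_center in the frame of trough between 0.015 and 0.025 m and angle between the z axis of knob_center and the z axis of trough, either way round below 0.12 rad and contact force between knob and the fingers below 0.05 N), for 0.1 s.
At the end, for the whole second after the job is handed in: The round-headed knob stands flat on the chute's floor (within 7 degrees), at rest, its foot within 2.5 mm of the stop at its rest place, the stop back within 3 mm of rest; the square-headed knob hangs within 20 mm of where it was (x of knob_center in the frame of trough between -0.0225 and -0.015 m and y of knob_center in the frame of trough between -0.006 and 0.006 m and z of knob_center in the frame of trough between 0.015 and 0.025 m and angle between the z axis of knob_center and the z axis of trough, either way round below 0.12 rad and linear speed of knob below 0.01 m/s and value of joint stop below 0.003 m and distance of square_knob_center from where it was at the start of the episode below 0.02 m); the robot touches nothing.
It fails at once if the sprung stop is driven back more than 9 mm (value of joint stop above 0.009 m).
It fails at once if the square-headed knob is moved more than 20 mm (distance of square_knob_center from where it was at the start of the episode above 0.02 m).
It also fails if it takes over 67 s, if anything falls off the work surface, if the arm or the gripper's body presses on something with over 40 N, if the wrist force passes 120 N, or if a joint passes its speed limit or range.

ROBOT

A 6-joint arm with a two-finger parallel gripper is mounted at the origin on the work surface. World frame = base frame: x ahead of the robot, y to its left, z up, the work surface at z = 0. Lengths are in m, angles in rad, forces in N, time in s.
With the tool pointing down it reaches from about 0.25 to 0.775 m from the base axis. Payload 4 kg.
Tool frame: the origin (TCP) lies at the very end of the fingers, on their centre line; the grasp point (between the pads) lies 19 mm behind it; z points along the fingers, y is the line along which they close (so a half turn about z gives the same grasp; the last joint's range is limited). The gripper opens to 94 mm and grips with 3 to 60 N. Pads are 16 mm wide; open, the fingers measure 119 mm over their backs; the gripper's body (75 mm by 177 mm) begins 78 mm behind the grasp point.
Start: joints at [-1.406, 0.087, 1.371, -0, 1.684, -0.103], TCP at [0.146, -0.53, 0.206] pointing down, gripper open.
Joint ranges: [-3.1, 3.1], [-0.76, 2.03], [0.27, 2.55], [-1.08, 4.22], [0.17, 2.65], [-2.57, 2.57]. Speed limits (rad/s): [2.79, 2.79, 3.14, 3.14, 3.14, 3.14].

INTERFACE

Orientations are given as a 3x3 rotation matrix whose columns are the frame's x, y, z axes.
In Python, from bench import r gives the robot as it stands. The module is installed in compiled form; this text tells all that it offers.
- The arm moves only by the tool arm_command, never from a script. Its argument "increments" is a list that holds one entry, the list of rows, each a list of 4 numbers: the shift along the tool's x, y, z in mm, then the turn about the tool's z in degrees. A call has 1 to 8 rows; each row shifts and turns the commanded pose from where the row before left it, along the tool's axes as they then stand; what a row does not reach is not made up. A row lasts 1/8 s, in which the tool goes at most 62.5 mm and 10.7 degrees, less where a joint would pass 70% of its speed; a pose out of reach is approached as far as the arm can. A call with a gripper value outside its range is refused whole. "fingers" is the opening, from 0 (shut) to 1 (fully open), set as the call begins (left out, the last holds). The fingers move at their own pace and stop on an object; "force" is the grip in N (left out, the last holds). Time passes only in rows, so rows that do not move let the fingers close. It gives the time, the measured TCP pose, the force, the opening and the grip force at its end, in the units of the state.
- r.get_state(): the state, without advancing time (a new reading comes with each control period).
- r.grab_frame(name): name is "scene" or "top" or "wrist"; returns the picture (400x640x3 uint8, red, green, blue); there is no depth.
- r.get_calibration(name): a dict with "camera_matrix" (3x3 intrinsics, pixels), "dist_coeffs" ([k1, k2, p1, p2, k3] as OpenCV has them; the pictures are not rectified), "eye" and "rotation" of the camera in the world. Camera axes: x right, y up, looking along -z (the intrinsics and any distortion apply to the point x, -y, -z); pixel columns grow to the right and rows downward; lengths in m; the calibration is good to about 2 mm. A picture is of the moment at which its call begins: read the wrist's pose just before it. get_calibration takes no time and is no camera call; for the wrist camera it gives the pose at the moment of the call.
- r.job_done(): hands the job in; it is judged then, once.
Trained networks look in the newest picture that a camera, given by its name, has taken for a name from the list of things; names that differ only in an ending like _2 or _b are one class to them, and where a whole thing is asked for, a point or a joint stands for the part that bears it (a point fixed in the world has none). Each returns a list of dicts, best first, with "score" (0 to 1); they miss things now and then, are a little off and sometimes report something else, mostly with a low value. They report only what shows in the picture. A call takes as long as a camera call. They do not tell look-alikes from the thing itself.
- r.cut_out(thing, camera): "pixels" (400x640 bool, what is visible of it) and "at" ([column, row] in pixels, amid what is visible of it).
The state is a dict: "time_s": time; "joint_pos": joint angles; "joint_velocities": joint speeds; "tau": joint torques, N m; "position": TCP position; "tcp_rot": TCP orientation; "contact_force": force on the tool from outside, world axes, zero at the start; "torque": the same for the moment, N m; "width": opening from 0.0 (shut) to 1.0 (fully open); "finger_force": force on a finger pad.
Only numpy, scipy, OpenCV 4.12 (cv2) and the standard library are available. Lean on these libraries where they do the work, as an engineer would, in place of code of your own. Each camera call takes 0.05 s, during which the arm holds its last target. There are 200 camera calls.

## Working session

There is one attempt and no reset: what is moved stays moved. The work goes in short steps, Python scripts to look and compute and a tool call to move; the robot and the scene stay as the last step left them, time stands still between calls to the robot, and variables do not carry over. Pictures are saved under pics/ and viewed, at most 13 in all, crops included, and the job is handed in when it is done.

Besides the shell and the picture viewer there is one more tool, called after "Call:" as name([rows], argument=value, ...), one row to a line, values as JSON. arm_command: Moves the arm, as the interface text tells. Its arguments: {"type":"object","properties":{"increments":{"type":"array","items":{"type":"array","items":{"type":"array","items":{"type":"number"}}}},"fingers":{"type":"number"},"force":{"type":"number"}},"required":["increments"]}

```bash
mkdir -p pics; cat > h.py <<'E'
import numpy as np, cv2
from bench import r
def ray(cal,px):
    p=cv2.undistortPoints(np.array([[px]],float),np.array(cal["camera_matrix"]),np.array(cal["dist_coeffs"]))[0,0]
    d=np.array(cal["rotation"])@np.array([p[0],-p[1],-1.0]); return np.array(cal["eye"]),d
def atz(cal,px,z):
    e,d=ray(cal,px); return e+d*(z-e[2])/d[2]
def proj(cal,P):
    P=np.atleast_2d(np.array(P,float)); R=np.array(cal["rotation"]); q=(P-np.array(cal["eye"]))@R*[1,-1,-1]
    return cv2.projectPoints(q,np.zeros(3),np.zeros(3),np.array(cal["camera_matrix"]),np.array(cal["dist_coeffs"]))[0][:,0]
def save(img,n): cv2.imwrite("pics/"+n,img[:,:,::-1])
E
python3 - <<'E'
from h import *
a=r.grab_frame("scene");b=r.grab_frame("top")
save(a,"scene0.png");save(b,"top0.png")
for c in("scene","top"):
    cal=r.get_calibration(c);print(c,np.round(cal["eye"],3),np.round(cal["rotation"],3).tolist(),np.round(cal["camera_matrix"],1).tolist())
    for t in("knob_center","square_knob_center","rack_top","wide_end_a","trough","guide_arm","stop"):
        try: print(t,[(round(o["score"],2),np.round(o["at"],1).tolist(),int(o["pixels"].sum())) for o in r.cut_out(t,c)])
        except Exception as e: print(t,e)
print(r.get_state())
E
```

```text
scene [1.238 0.471 0.867] [[-0.502, -0.613, 0.611], [0.865, -0.352, 0.358], [-0.004, 0.708, 0.707]] [[480.4, 0.0, 319.8], [0.0, 480.4, 194.8], [0.0, 0.0, 1.0]]
knob_center [(0.88, [469.2, 261.7], 362), (0.71, [462.1, 285.6], 364), (0.53, [416.1, 235.6], 206)]
square_knob_center [(0.55, [369.7, 218.3], 236)]
rack_top [(0.67, [399.5, 226.5], 3975)]
wide_end_a [(0.77, [397.9, 228.0], 3755), (0.39, [237.3, 171.5], 2943)]
trough [(0.58, [241.5, 172.2], 2827)]
guide_arm [(0.93, [236.7, 171.6], 3069)]
stop [(0.65, [201.4, 174.8], 66)]
top [0.483 0.063 1.234] [[-0.022, 0.997, -0.08], [-1.0, -0.023, -0.015], [-0.017, 0.08, 0.997]] [[486.9, 0.0, 314.7], [0.0, 486.9, 197.0], [0.0, 0.0, 1.0]]
knob_center [(0.76, [182.6, 230.3], 188), (0.59, [176.1, 201.3], 185), (0.48, [218.1, 176.5], 170), (0.42, [219.2, 208.8], 158)]
square_knob_center [(0.46, [262.9, 206.6], 182)]
rack_top [(0.63, [238.9, 211.1], 3712)]
wide_end_a [(0.93, [243.7, 211.5], 3676)]
trough [(0.64, [406.9, 201.8], 3755)]
guide_arm [(0.88, [407.2, 196.9], 3747)]
stop [(0.59, [437.9, 175.6], 21)]
{'time_s': 0.8, 'joint_pos': array([-1.40612254e+00,  8.71711516e-02,  1.37063841e+00, -2.48515349e-05,
        1.68359944e+00, -1.03130002e-01]), 'joint_velocities': array([-0.00045138,  0.00025564,  0.00041346,  0.00202677,  0.00049118,
       -0.00156367]), 'tau': array([-7.67045476e-04, -3.39993167e+01, -3.02575457e+01,  7.18667521e-02,
        2.36728747e-02, -8.41365164e-06]), 'position': array([ 0.14551568, -0.53044286,  0.20555295]), 'tcp_rot': array([[ 9.64355112e-01,  2.64611448e-01,  5.74558700e-06],
       [ 2.64611444e-01, -9.64355095e-01, -1.85209241e-04],
       [-4.34676992e-05,  1.80127826e-04, -9.99999983e-01]]), 'contact_force': array([ 0.0421466 , -0.57103259, -0.44063757]), 'torque': array([ 0.01221598, -0.03278119,  0.01493221]), 'finger_force': 0.0, 'width': 0.9980078881635607}
```

```bash
python3 - <<'E'
import cv2
t=cv2.imread("pics/top0.png");cv2.imwrite("pics/topc.png",cv2.resize(t[130:290,150:310],None,fx=3.7,fy=3.7,interpolation=cv2.INTER_CUBIC))
cv2.imwrite("pics/topd.png",cv2.resize(t[130:270,330:490],None,fx=4.2,fy=4.2,interpolation=cv2.INTER_CUBIC))
t=cv2.imread("pics/scene0.png");cv2.imwrite("pics/scenec.png",cv2.resize(t[100:325,160:480],None,fx=2.5,fy=2.5,interpolation=cv2.INTER_CUBIC))
E
```

```text
(no output)
```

View pics/topc.png

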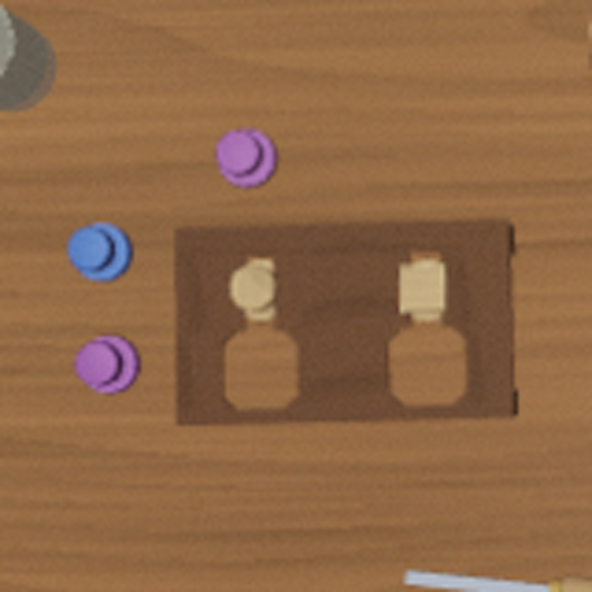

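View pics/topd.png

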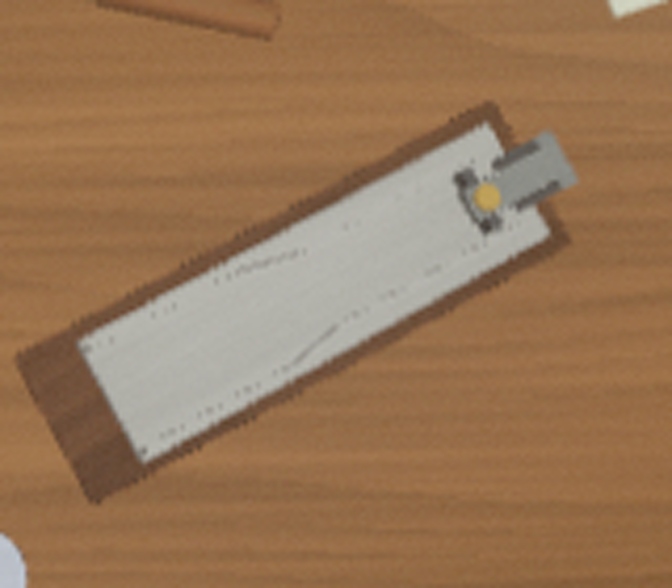

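View pics/scenec.png

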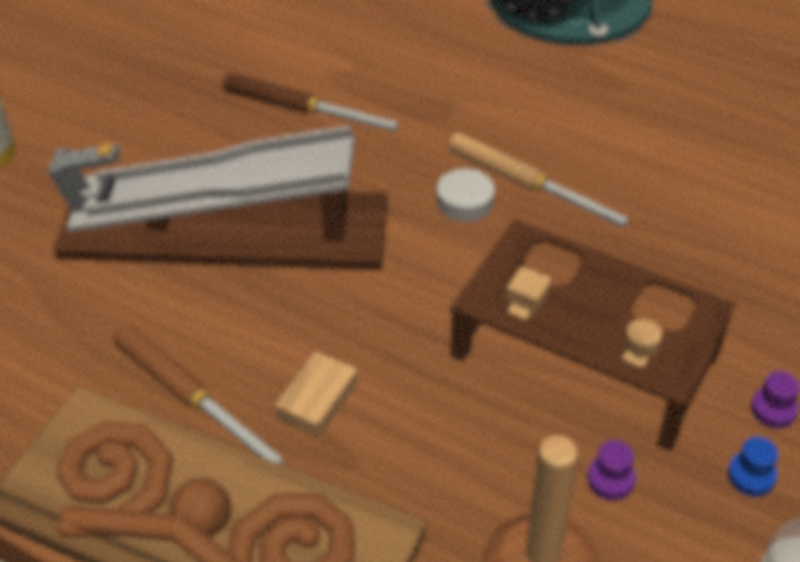

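The top view shows the light round head at about pixel (218, 208) in the left slot, with the square one at (264, 208). The wide ends are towards the robot. The chute runs from its uphill end at (357, 225) up and right to the stop near (443, 179). The blue and purple knobs are decoys.

```bash
python3 - <<'E'
from h import *
from scipy.optimize import least_squares
cal=r.get_calibration("top"); sc=r.get_calibration("scene")
c=lambda p,s,ox,oy:[p[0]/s+ox,p[1]/s+oy]
R=[c(p,3.7,149.9,129.9) for p in[(176,228),(512,220),(514,415),(178,424)]]
M=np.array([[65,110],[65,-110],[-65,-110],[-65,110]])/1e3
def rk(p,m): 
    C,S=np.cos(p[2]),np.sin(p[2]); m=np.atleast_2d(m); return np.c_[p[0]+C*m[:,0]-S*m[:,1],p[1]+S*m[:,0]+C*m[:,1]]
W=np.array([atz(cal,p,.07)[:2] for p in R])
o=least_squares(lambda p:(rk(p,M)-W).ravel(),[.43,.2,0]);print("rack",o.x,(o.fun*1e3).round(1))
for n,p in(("wa",(262,369)),("wb",(428,365))): print(n,atz(cal,c(p,3.7,149.9,129.9),.0685)[:2])
print("model",rk(o.x,[[-.03,.055],[-.03,-.055]]))
k=atz(cal,c((253,289),3.7,149.9,129.9),.088);print("knob",k, "sq",atz(cal,c((422,289),3.7,149.9,129.9),.088))
C,S=np.cos(o.x[2]),np.sin(o.x[2]);d=k[:2]-o.x[:2];print("knob in rack",C*d[0]+S*d[1],-S*d[0]+C*d[1])
# scene check
print("scene proj rack corners",(proj(sc,np.c_[rk(o.x,M),np.full(4,.07)])-[160,100])*2.5)
print("scene proj knob",(proj(sc,k)-[160,100])*2.5)
# trough
f=lambda p:c(p,4.2,329.9,129.9)
u=[atz(cal,f(p),.1055) for p in[(80,340),(143,462)]];dn=[atz(cal,f(p),.041) for p in[(487,123),(550,235)]]
print("upl",u,np.linalg.norm(u[0]-u[1]),"dn",dn)
U=(u[0]+u[1])/2;D=(dn[0]+dn[1])/2;v=(D-U)[:2];L=np.linalg.norm(v);v/=L
yaw=np.arctan2(v[1],v[0]);print("len slope",L/np.cos(np.radians(14)),"yaw",np.degrees(yaw), "perp yaw from end",np.degrees(np.arctan2(*(u[0]-u[1])[[1,0]])))
O=U[:2]+v*.25*np.cos(np.radians(14));print("origin",O)
t=np.radians(14);X=np.array([*(v*np.cos(t)),-np.sin(t)]);Y=np.array([-v[1],v[0],0]);Z=np.cross(X,Y)
T=np.c_[X,Y,Z];O=np.r_[O,.045]
pts=np.array([[-250,38,0],[-250,-38,0],[-20,0,60],[0,20,15],[0,-20,15],[-28,0,47],[-148,30.5,12],[-148,-30.5,12],[-110,23,12],[-110,-23,12]])/1e3@T.T+O
print("top px",((proj(cal,pts)-[330,130])*4.2).round(0).tolist());print("scene px",((proj(sc,pts)-[160,100])*2.5).round(0).tolist())
np.savez("m.npz",O=O,T=T,rack=o.x)
E
```

```text
rack [0.53296897 0.2542004  0.00276049] [ 1.1 -0.3  1.7  0.8 -2.  -0.5 -0.8  0. ]
wa [0.50320721 0.30855041]
wb [0.5036523  0.19988385]
model [[0.50281725 0.30911737]
 [0.50312091 0.19911779]]
knob [0.55429821 0.30986686 0.088     ] sq [0.55190126 0.20072782 0.088     ]
knob in rack 0.021482831909428363 0.05560736816587997
scene proj rack corners [[680.74111412 399.46511832]
 [446.75918119 301.34892897]
 [511.24113313 213.65122227]
 [732.47066488 298.17895978]]
scene proj knob [[641.95561892 325.85146831]]
upl [array([0.53976534, 0.00114499, 0.1055    ]), array([ 0.47177699, -0.0317393 ,  0.1055    ])] 0.07552345322559187 dn [array([ 0.66575668, -0.24716593,  0.041     ]), array([ 0.59834274, -0.28171822,  0.041     ])]
len slope 0.2878706261117154 yaw -63.1219308638406 perp yaw from end 25.8119092746621
origin [ 0.61543722 -0.23166598]
top px [[78.0, 340.0], [144.0, 461.0], [486.0, 198.0], [461.0, 171.0], [494.0, 231.0], [464.0, 209.0], [243.0, 267.0], [295.0, 363.0], [304.0, 249.0], [343.0, 321.0]]
scene px [[345.0, 180.0], [351.0, 128.0], [105.0, 143.0], [100.0, 194.0], [109.0, 167.0], [118.0, 152.0], [240.0, 181.0], [249.0, 140.0], [204.0, 182.0], [212.0, 151.0]]
```

Call:
arm_command([
  [[38, -44, 0, 0], [38, -44, 0, 0], [38, -44, 0, 0], [38, -44, 0, 0], [38, -44, 0, 0], [38, -44, 0, 0], [38, -44, 0, 0], [38, -44, 0, 0]],
])

```text
time_s: 1.8
position: [0.3461, -0.1088, 0.2059]
tcp_rot: [[0.964, 0.264, 0.002], [0.264, -0.964, -0.001], [0.001, 0.001, -1.0]]
contact_force: [0.8, -1.2, 0.4]
width: 0.998
finger_force: 0.0
```

View pics/top0.png

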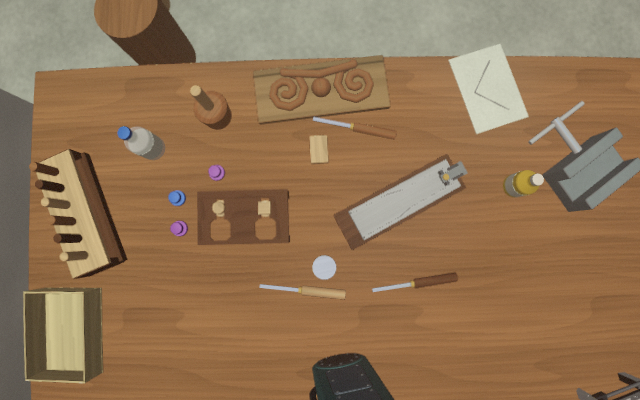

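The full top view shows clear space around the rack at (243, 217). The bottle at (140, 140) and the mallet at (210, 105) are well away from the path.

Call:
arm_command([
  [[39, -43.5, 0, 0], [39, -43.5, 0, 0], [39, -43.5, 0, 0], [39, -43.5, 0, 0], [39, -43.5, 0, 0], [39, -43.5, 0, 0], [39, -43.5, 0, 0], [39, -43.5, 0, 0]],
])

```text
time_s: 2.8
position: [0.5551, 0.3095, 0.2055]
tcp_rot: [[0.964, 0.265, 0.001], [0.265, -0.964, -0.0], [0.0, 0.0, -1.0]]
contact_force: [1.0, -0.1, 1.0]
width: 0.998
finger_force: 0.0
```

Call:
arm_command([
  [[0, 0, 0, -10.2], [0, 0, 0, -10.2], [0, 0, 0, -10.2], [0, 0, 0, -10.2], [0, 0, 0, -10.2], [0, 0, 0, -10.2], [0, 0, 0, -10.2], [0, 0, 0, -10.2]],
])

```text
time_s: 3.8
position: [0.5544, 0.3076, 0.2053]
tcp_rot: [[-0.127, 0.992, -0.0], [0.992, 0.127, -0.0], [-0.0, -0.0, -1.0]]
contact_force: [0.3, 0.1, 0.8]
width: 1.001
finger_force: 0.0
```

Call:
arm_command([
  [[0, 0, 0, -10.2], [0, 0, 0, -10.2], [0, 0, 0, 0], [0, 0, 0, 0]],
])

```text
time_s: 4.3
position: [0.5544, 0.3076, 0.2054]
tcp_rot: [[-0.457, 0.889, -0.0], [0.889, 0.457, -0.0], [-0.0, -0.0, -1.0]]
contact_force: [-0.1, -0.1, 1.3]
width: 0.999
finger_force: 0.0
```

```bash
python3 - <<'E'
from h import *
s=r.get_state();cal=r.get_calibration("wrist");im=r.grab_frame("wrist");save(im,"w1.png")
m=np.load("m.npz")
print(s["position"],s["tcp_rot"].round(3).tolist(),s["joint_pos"].round(2),s["time_s"])
print(np.round(cal["eye"],3),np.round(cal["rotation"],2).tolist())
print(proj(cal,[[.5543,.3099,.088],[.503,.309,.07],[.5533,.2,.088]]).round(0).tolist())
for o in r.cut_out("knob_center","wrist"): print(round(o["score"],2),o["at"],o["pixels"].sum(),atz(cal,o["at"],.088))
for o in r.cut_out("square_knob_center","wrist"): print(round(o["score"],2),o["at"],atz(cal,o["at"],.088))
E
```

```text
[0.55437559 0.30762682 0.2053824 ] [[-0.457, 0.889, -0.0], [0.889, 0.457, -0.0], [-0.0, -0.0, -1.0]] [ 0.42  0.28  1.15 -0.    1.71 -0.06] 4.3
[0.522 0.373 0.384] [[0.89, -0.44, -0.12], [0.46, 0.86, 0.22], [0.0, -0.25, 0.97]]
[[318.0, 192.0], [268.0, 164.0], [265.0, 291.0]]
0.95 [319.1, 188.7] 1096 [0.55365013 0.31318571 0.088     ]
0.95 [407.0, 195.6] 1186 [0.62569504 0.34316724 0.088     ]
0.9 [402.4, 80.7] 1326 [0.57285523 0.42519873 0.088     ]
0.75 [332.6, 55.1] 1235 [0.51282126 0.41634175 0.088     ]
0.69 [263.1, 285.2] [0.54928744 0.20537628 0.088     ]
```

View pics/w1.png

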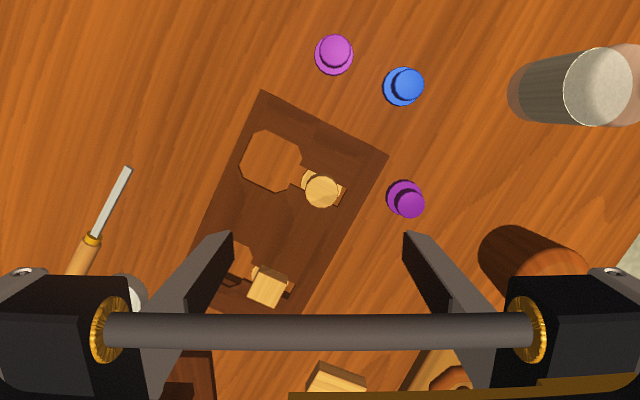

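The wrist picture shows the round head at (322, 191) and its wide end at (270, 161). Both are within about 3 mm of the top-camera estimate. I'll descend with the fingers part open.

Call:
arm_command([
  [[2.3, 2.4, 20, 0], [0, 0, 30, 0], [0, 0, 30, 0], [0, 0, 25, 0], [0, 0, 15, 0], [0, 0, 8, 0], [0, 0, 4, 0], [0, 0, 0, 0]],
], fingers=0.6)

```text
time_s: 5.45
position: [0.5558, 0.311, 0.074]
tcp_rot: [[-0.459, 0.888, 0.001], [0.888, 0.459, 0.0], [-0.0, 0.001, -1.0]]
contact_force: [-0.6, 0.0, 0.5]
width: 0.602
finger_force: 0.0
```

Call:
arm_command([
  [[0, 0, 0, 0], [0, 0, 0, 0], [0, 0, 0, 0], [0, 0, 0, 0], [0, 0, 0, 0], [0, 0, 0, 0]],
], fingers=0.2, force=8)

```text
time_s: 6.2
position: [0.5557, 0.3108, 0.0739]
tcp_rot: [[-0.459, 0.888, 0.001], [0.888, 0.459, 0.0], [-0.0, 0.001, -1.0]]
contact_force: [-0.1, 0.6, 1.8]
width: 0.313
finger_force: 8.0
```

Call:
arm_command([
  [[0, 0, -2.5, 0], [3.4, -6.7, 0, 0], [3.4, -6.7, 0, 0], [3.4, -6.7, 0, 0], [3.4, -6.7, 0, 0], [3.3, -6.8, 0, 0], [3.3, -6.8, 0, 0], [3.3, -6.8, 0, 0]],
])

```text
time_s: 7.2
position: [0.5022, 0.31, 0.076]
tcp_rot: [[-0.459, 0.888, 0.0], [0.888, 0.459, -0.0], [-0.0, 0.0, -1.0]]
contact_force: [0.4, 0.3, -1.6]
width: 0.316
finger_force: 8.0
```

Call:
arm_command([
  [[0, 0, 0, 0], [0, 0, 0, 0]],
])

```text
time_s: 7.45
position: [0.5029, 0.31, 0.076]
tcp_rot: [[-0.459, 0.888, 0.0], [0.888, 0.459, -0.0], [-0.0, 0.0, -1.0]]
contact_force: [0.1, -0.3, 0.2]
width: 0.313
finger_force: 8.0
```

```bash
python3 - <<'E'
from h import *
a=r.grab_frame("wrist");save(a,"w2.png")
s=r.get_state();print(s["position"],s["contact_force"],s["width"],s["finger_force"])
cal=r.get_calibration("wrist")
print(proj(cal,[[.503,.309,.07],[.503,.31,.09],[.528,.309,.07],[.478,.309,.07],[.503,.334,.07],[.503,.284,.07]]).round(0).tolist())
b=r.grab_frame("top")
cv2.imwrite("pics/w2c.png",np.hstack([cv2.resize(a[100:260,220:420],(600,480)),])[:,:,::-1]);save(b,"top2.png")
E
```

```text
[0.50293873 0.3099804  0.07600356] [-0.12455966  0.8160154  -0.79953244] 0.31928165435954237 7.999801486730576
[[316.0, 243.0], [317.0, 255.0], [354.0, 261.0], [276.0, 223.0], [337.0, 205.0], [296.0, 278.0]]
```

View pics/w2.png

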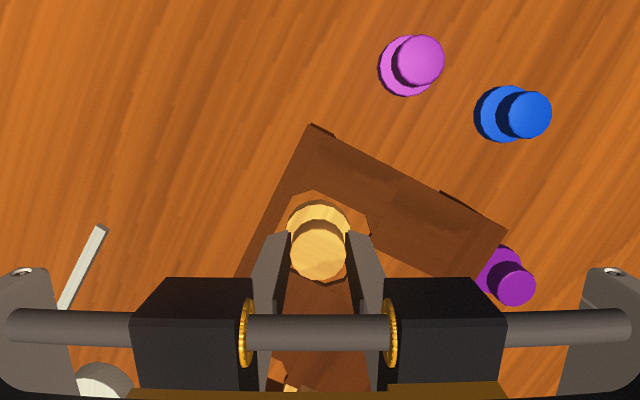

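The wrist picture shows the held knob at (318, 245) inside the octagonal wide end, with a gap visible around its foot. I'll lift it straight up.

Call:
arm_command([
  [[0, 0, -5, 0], [0, 0, -5, 0], [0, 0, -5, 0], [0, 0, -5, 0], [0, 0, -6, 0], [0, 0, 0, 0]],
])

```text
time_s: 8.3
position: [0.5031, 0.3102, 0.1028]
tcp_rot: [[-0.459, 0.888, 0.001], [0.888, 0.459, 0.001], [-0.0, 0.001, -1.0]]
contact_force: [0.0, -0.0, -1.1]
width: 0.318
finger_force: 8.0
```

Call:
arm_command([
  [[0, 0, -15, 0], [0, 0, -25, 0], [0, 0, -30, 0], [0, 0, -30, 0], [0, 0, 0, 0]],
])

```text
time_s: 8.93
position: [0.5043, 0.3108, 0.2061]
tcp_rot: [[-0.459, 0.888, 0.007], [0.888, 0.459, 0.003], [-0.0, 0.007, -1.0]]
contact_force: [-0.3, -0.2, -0.8]
width: 0.317
finger_force: 8.0
```

```bash
python3 - <<'E'
from h import *
m=np.load("m.npz");s=r.get_state();p=s["position"];R=s["tcp_rot"];O,T=m["O"],m["T"]
yaw=np.degrees(np.arctan2(T[1,0],T[0,0]));print(p,R.round(3).tolist(),s["finger_force"],s["width"])
# target: foot uphill edge touches floor; vertical knob, axis at trough x=-0.175 
q=O+T@np.array([-.175,0,0]);print("floor pt",q,"delta tool",(R.T@(q-p)*1e3).round(1))
yt=np.degrees(np.arctan2(R[1,0],R[0,0]));print("turn needed about tool z",yt-(yaw+180))
a=r.grab_frame("wrist");save(a,"w3.png");cal=r.get_calibration("wrist")
for o in r.cut_out("knob_center","wrist"): print(o["score"],o["at"],o["pixels"].sum())
E
```

```text
[0.50427053 0.31077352 0.20605304] [[-0.459, 0.888, 0.007], [0.888, 0.459, 0.003], [-0.0, 0.007, -1.0]] 7.999798357486725 0.3168958726040803
floor pt [ 0.53867098 -0.08020781  0.08733633] delta tool [-363.1 -149.9  117.7]
turn needed about tool z 0.468940459832055
0.95 [442.6, 220.4] 1249
0.91 [317.7, 239.9] 4059
0.78 [373.5, 79.2] 1194
0.62 [439.4, 109.0] 1309
```

Call:
arm_command([
  [[-45, -18.7, 0, 0], [-45, -18.7, 0, 0], [-45, -18.7, 0, 0], [-45, -18.7, 0, 0], [-45, -18.7, 0, 0], [-46, -18.7, 0, 0], [-46, -18.7, 0, 0], [-46, -18.7, 0, 0]],
])

```text
time_s: 10.02
position: [0.5355, -0.0825, 0.1996]
tcp_rot: [[-0.459, 0.888, -0.004], [0.888, 0.459, 0.001], [0.003, -0.003, -1.0]]
contact_force: [0.3, 0.7, -0.8]
width: 0.313
finger_force: 8.0
```

Call:
arm_command([
  [[0, 0, 20, 0.5], [0, 0, 20, 0], [0, 0, 0, 0], [0, 0, 0, 0]],
])

```text
time_s: 10.52
position: [0.5363, -0.081, 0.1616]
tcp_rot: [[-0.452, 0.892, -0.001], [0.892, 0.452, 0.0], [0.001, -0.001, -1.0]]
contact_force: [-0.0, 0.3, -0.8]
width: 0.32
finger_force: 8.0
```

```bash
python3 - <<'E'
from h import *
m=np.load("m.npz");s=r.get_state();p=s["position"];R=s["tcp_rot"];O,T=m["O"],m["T"]
cal=r.get_calibration("wrist");a=r.grab_frame("wrist")
print(p,R.round(3).tolist(),s["width"],s["finger_force"],s["time_s"]);print("tcp in trough",T.T@(p-O))
v=a.copy()
for y in(-.0378,.0378):
    L=proj(cal,[O+T@np.array([x,y,0]) for x in np.linspace(-.25,-.1,8)])
    for q in L: cv2.circle(v,tuple(int(i) for i in q.round()),1,(255,0,0),-1)
for y in(-1,1):
    L=proj(cal,[O+T@np.array([x,y*w,.012]) for x,w in((-.25,.0305),(-.148,.0305),(-.11,.023))])
    for q in L: cv2.circle(v,tuple(int(i) for i in q.round()),2,(0,0,255),-1)
save(v,"w4.png")
E
```

```text
[ 0.53633335 -0.08099782  0.16162655] [[-0.452, 0.892, -0.001], [0.892, 0.452, 0.0], [0.001, -0.001, -1.0]] 0.32005717984440174 7.999813556671143 10.525
tcp in trough [-0.19331413 -0.00244226  0.07199828]
```

View pics/w4.png

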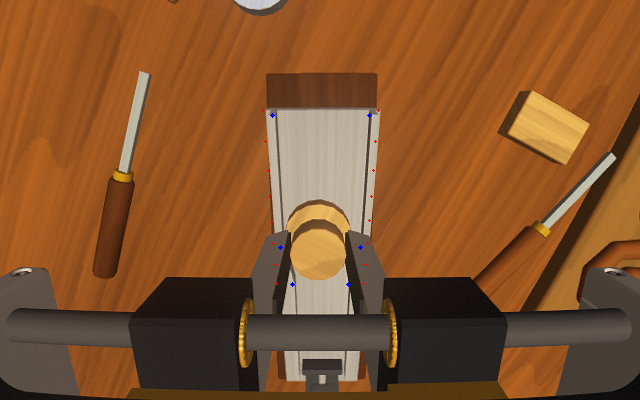

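The overlay agrees with the picture to about 1 mm: the chute's uphill corners are at (268, 109) and (378, 109), and the knob is held over the mouth. I'll shift 2.4 mm across and lower it.

Call:
arm_command([
  [[0, 2.4, 15, 0], [0, 0, 15, 0], [0, 0, 6, 0], [0, 0, 3, 0], [0, 0, 0, 0]],
])

```text
time_s: 11.2
position: [0.5387, -0.0801, 0.1229]
tcp_rot: [[-0.452, 0.892, -0.0], [0.892, 0.452, -0.0], [-0.0, -0.0, -1.0]]
contact_force: [-0.1, -1.1, -0.6]
width: 0.315
finger_force: 8.0
```

Call:
arm_command([
  [[0, 0, 1, 0], [0, 0, 1, 0], [0, 0, 1, 0], [0, 0, 0, 0]],
], force=3)

```text
time_s: 11.7
position: [0.5387, -0.0801, 0.1199]
tcp_rot: [[-0.452, 0.892, -0.0], [0.892, 0.452, -0.0], [-0.0, -0.0, -1.0]]
contact_force: [0.7, 0.3, -0.7]
width: 0.32
finger_force: 3.0
```

Call:
arm_command([
  [[0, 0, 1, 0], [0, 0, 1, 0], [0, 0, 1, 0], [0, 0, 0, 0]],
])

```text
time_s: 12.2
position: [0.5389, -0.0804, 0.1174]
tcp_rot: [[-0.451, 0.892, 0.001], [0.892, 0.451, -0.001], [-0.001, 0.0, -1.0]]
contact_force: [-0.8, -0.6, 0.8]
width: 0.322
finger_force: 3.0
```

Call:
arm_command([
  [[0, 0, 1, 0], [0, 0, 1, 0], [0, 0, 1, 0], [0, 0, 0, 0]],
])

```text
time_s: 12.7
position: [0.5392, -0.0806, 0.1144]
tcp_rot: [[-0.451, 0.892, 0.001], [0.892, 0.451, -0.001], [-0.001, 0.001, -1.0]]
contact_force: [0.7, -2.3, 4.0]
width: 0.317
finger_force: 3.0
```

```bash
python3 - <<'E'
from h import *
s=r.get_state();print(s["position"],s["contact_force"])
a=r.grab_frame("wrist");b=r.grab_frame("scene")
v=np.hstack([cv2.resize(a[150:350,220:420],(400,400)),cv2.resize(b[120:220,180:280],(400,400),interpolation=cv2.INTER_CUBIC)]);save(v,"p5.png")
E
```

```text
[ 0.53916705 -0.08055007  0.11440294] [ 0.71264004 -2.33676044  4.00742809]
```

View pics/p5.png

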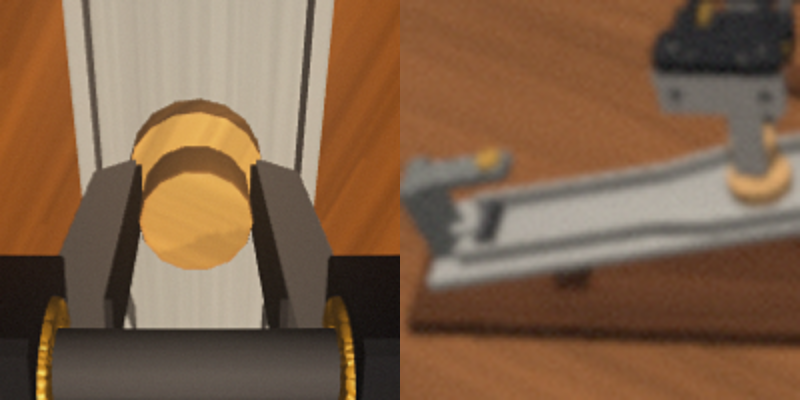

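The knob stands between the walls, and the floor pushes back with about 4 N. I'll release it and rise.

Call:
arm_command([
  [[0, 0, 0, 0], [0, 0, 0, 0], [0, 0, 0, 0], [0, 0, 0, 0], [0, 0, 0, 0]],
], fingers=0.55)

```text
time_s: 13.42
position: [0.5386, -0.08, 0.1139]
tcp_rot: [[-0.452, 0.892, -0.0], [0.892, 0.452, 0.0], [0.0, -0.0, -1.0]]
contact_force: [0.0, -0.0, -0.0]
width: 0.551
finger_force: 0.0
```

Call:
arm_command([
  [[0, 0, -15, 0], [0, 0, -25, 0], [0, 0, -30, 0], [0, 0, 0, 0]],
])

```text
time_s: 13.92
position: [0.5407, -0.0806, 0.1881]
tcp_rot: [[-0.452, 0.892, 0.008], [0.892, 0.452, -0.002], [-0.005, 0.006, -1.0]]
contact_force: [0.5, 0.3, -0.2]
width: 0.551
finger_force: 0.0
```

```bash
python3 - <<'E'
from h import *
m=np.load("m.npz");s=r.get_state();p=s["position"];R=s["tcp_rot"];O,T=m["O"],m["T"]
cal=r.get_calibration("wrist");a=r.grab_frame("wrist")
print(p,s["width"],s["finger_force"],s["time_s"])
for o in r.cut_out("knob_center","wrist"):
    c=o["at"]; e,d=ray(cal,c); n=T[:,2]; P=e+d*(n@(O+.022*n-e))/(n@d); print(round(o["score"],2),c,o["pixels"].sum(),"trough",(T.T@(P-O)).round(4))
for x in(-.175,-.17,-.165): print(x,proj(cal,O+T@np.array([x,0,.04])).round(0),proj(cal,O+T@np.array([x,0,0.012])).round(0))
b=r.grab_frame("scene")
v=np.hstack([cv2.resize(a[100:300,220:420],(400,400)),cv2.resize(b[120:220,180:280],(400,400),interpolation=cv2.INTER_CUBIC)]);save(v,"p6.png")
E
```

```text
[ 0.54066199 -0.08058171  0.18811378] 0.5513587846322704 0.0 13.925
-0.175 [[314. 223.]] [[314. 204.]]
-0.17 [[314. 229.]] [[314. 210.]]
-0.165 [[314. 235.]] [[314. 215.]]
```

View pics/p6.png

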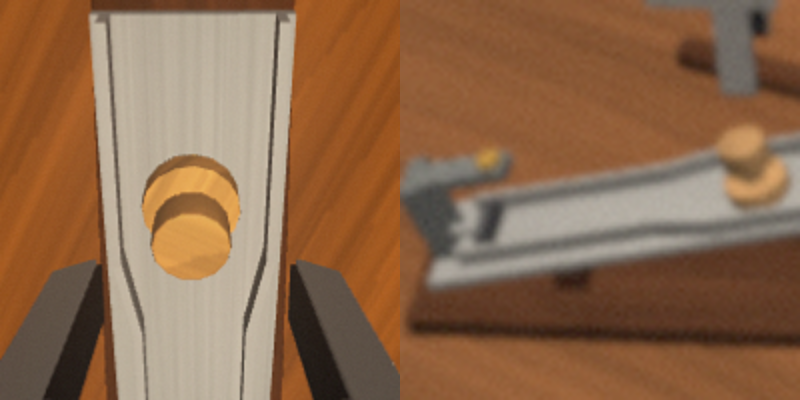

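The knob stands flat in the mouth with its head at about (315, 219), roughly 177 mm uphill of the stop. I'll close the fingers, go behind it and lower them.

Call:
arm_command([
  [[20, 0, 0, 0], [28.5, 0, 0, 0], [0, 0, 0, 0], [0, 0, 0, 0], [0, 0, 0, 0], [0, 0, 0, 0]],
], fingers=0)

```text
time_s: 14.82
position: [0.5169, -0.0373, 0.1838]
tcp_rot: [[-0.451, 0.893, -0.0], [0.893, 0.451, -0.0], [-0.0, -0.0, -1.0]]
contact_force: [-0.2, 0.2, 0.5]
width: 0.003
finger_force: 0.0
```

Call:
arm_command([
  [[0, 0, 20, 0], [0, 0, 25, 0], [0, 0, 20, 0], [0, 0, 8, 0], [0, 0, 3, 0], [0, 0, 0, 0], [0, 0, 0, 0]],
])

```text
time_s: 15.7
position: [0.5174, -0.037, 0.109]
tcp_rot: [[-0.452, 0.892, 0.002], [0.892, 0.452, -0.0], [-0.001, 0.001, -1.0]]
contact_force: [-0.3, -1.3, -0.5]
width: 0.006
finger_force: 0.0
```

```bash
python3 - <<'E'
from h import *
m=np.load("m.npz");s=r.get_state();p=s["position"];O,T=m["O"],m["T"]
q=T.T@(p-O);print(s["time_s"],p,s["contact_force"],s["width"],"trough",q,"xf",q[0]+q[2]*np.tan(np.radians(14)),"h",q[2]/np.cos(np.radians(14)))
E
```

```text
15.7 [ 0.51741249 -0.03697603  0.10896635] [-0.28278794 -1.29114592 -0.4520982 ] 0.005814930552613394 trough [-0.22697416  0.00058284  0.00933358] xf -0.22464703242177073 h 0.009619317003815644
```

Call:
arm_command([
  [[0, 0, 4, 0], [-5.8, 0, 1.45, 0], [-5.8, 0, 1.45, 0], [-5.8, 0, 1.45, 0], [-5.8, 0, 1.45, 0], [-5.8, 0, 1.45, 0], [-5.8, 0, 1.45, 0], [-5.8, 0, 1.45, 0]],
])

```text
time_s: 16.7
position: [0.5353, -0.0734, 0.0937]
tcp_rot: [[-0.452, 0.892, -0.0], [0.892, 0.452, -0.0], [-0.0, -0.0, -1.0]]
contact_force: [0.5, 0.5, 1.2]
width: 0.005
finger_force: 0.1
```

Call:
arm_command([
  [[-5.8, 0, 1.45, 0], [-5.8, 0, 1.45, 0], [-5.8, 0, 1.45, 0], [-5.8, 0, 1.45, 0], [-5.8, 0, 1.45, 0], [-5.8, 0, 1.45, 0], [-5.8, 0, 1.45, 0], [-5.8, 0, 1.45, 0]],
])

```text
time_s: 17.7
position: [0.5563, -0.1148, 0.0821]
tcp_rot: [[-0.452, 0.892, -0.0], [0.892, 0.452, -0.0], [-0.0, -0.0, -1.0]]
contact_force: [-0.1, -0.4, 0.4]
width: 0.003
finger_force: 0.1
```

```bash
python3 - <<'E'
from h import *
m=np.load("m.npz");s=r.get_state();p=s["position"];O,T=m["O"],m["T"]
q=T.T@(p-O);print(s["time_s"],p,s["contact_force"],s["width"],"trough",q,"xf",q[0]+q[2]*np.tan(np.radians(14)),"h",q[2]/np.cos(np.radians(14)))
a=r.grab_frame("wrist");b=r.grab_frame("scene")
v=np.hstack([cv2.resize(a[150:350,220:420],(400,400)),cv2.resize(b[120:220,180:280],(400,400),interpolation=cv2.INTER_CUBIC)]);save(v,"p7.png")
E
```

```text
17.7 [ 0.55625594 -0.11480511  0.08212477] [-0.0624109  -0.41902252  0.4071333 ] 0.003482081683134898 trough [-1.36082204e-01  4.40524774e-05  4.33219402e-03] xf -0.13500206632728431 h 0.004464818205253681
```

View pics/p7.png

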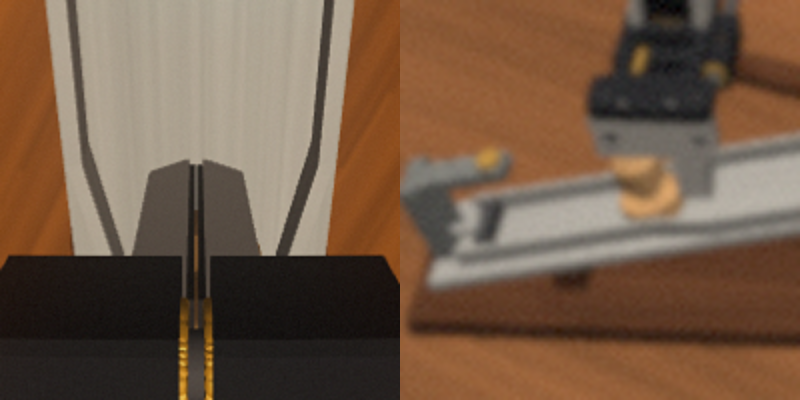

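The scene view shows the knob upright and ahead of the closed fingers at about (650, 190) in the crop. The fingers are centred between the walls.

Call:
arm_command([
  [[-5.8, 0, 1.4, 0], [-5.8, 0, 1.4, 0], [-5.8, 0, 1.4, 0], [-5.8, 0, 1.4, 0], [-5.8, 0, 1.4, 0], [-5.8, 0, 1.4, 0], [-5.8, 0, 1.4, 0], [-5.8, 0, 1.4, 0]],
])

```text
time_s: 18.8
position: [0.5772, -0.1562, 0.0709]
tcp_rot: [[-0.452, 0.892, -0.0], [0.892, 0.452, -0.0], [-0.0, -0.0, -1.0]]
contact_force: [0.7, 0.0, -0.9]
width: 0.002
finger_force: 0.1
```

Call:
arm_command([
  [[-4, 0, 1, 0], [-4, 0, 1, 0], [-4, 0, 1, 0], [-3, 0, 0.75, 0], [-3, 0, 0.75, 0], [-2, 0, 0.5, 0], [-2, 0, 0.5, 0], [0, 0, 0, 0]],
])

```text
time_s: 19.8
position: [0.587, -0.1757, 0.0655]
tcp_rot: [[-0.451, 0.892, 0.0], [0.892, 0.451, -0.0], [-0.0, -0.0, -1.0]]
contact_force: [0.6, -0.4, 0.2]
width: 0.004
finger_force: 0.0
```

```bash
cat > st.py <<'E'
from h import *
m=np.load("m.npz");s=r.get_state();p=s["position"];O,T=m["O"],m["T"]
q=T.T@(p-O);xf=q[0]+q[2]*np.tan(np.radians(14));print(s["time_s"],"F trough",T.T@s["contact_force"],"trough",q,"xf",xf,"h",q[2]/np.cos(np.radians(14)),"est knob x",xf+.0065+.02)
E
python3 st.py
```

```text
19.8 F trough [0.56435108 0.37598676 0.32357718] trough [-6.59022671e-02 -2.77771408e-05  4.68425060e-03] xf -0.06473435222925134 h 0.004827652515709807 est knob x -0.03823435222925134
```

Call:
arm_command([
  [[-1.7, 0, 0.4, 0], [-1.7, 0, 0.4, 0], [-1.7, 0, 0.4, 0], [-1.7, 0, 0.4, 0], [-1.7, 0, 0.4, 0], [-1.7, 0, 0.4, 0], [-1.7, 0, 0.4, 0], [-1.7, 0, 0.4, 0]],
])

```text
time_s: 20.8
position: [0.5931, -0.1877, 0.0623]
tcp_rot: [[-0.452, 0.892, -0.0], [0.892, 0.452, -0.0], [-0.0, -0.0, -1.0]]
contact_force: [0.3, 0.5, 1.0]
width: 0.004
finger_force: 0.1
```

Call:
arm_command([
  [[-0.5, 0, 0.12, 0], [-0.5, 0, 0.12, 0], [-0.5, 0, 0.12, 0], [-0.5, 0, 0.12, 0], [0, 0, 0, 0]],
])

```text
time_s: 21.42
position: [0.594, -0.1894, 0.0619]
tcp_rot: [[-0.452, 0.892, 0.0], [0.892, 0.452, -0.0], [-0.0, 0.0, -1.0]]
contact_force: [0.2, 0.7, 0.6]
width: 0.006
finger_force: 0.0
```

```bash
python3 st.py
```

```text
21.425 F trough [-0.60795172  0.51507909  0.47903479] trough [-5.00282797e-02  4.06831262e-06  4.90536728e-03] xf -0.0488052342838446 h 0.005055538375413373 est knob x -0.022305234283844597
```

Call:
arm_command([
  [[-0.5, 0, 0.12, 0], [-0.5, 0, 0.12, 0], [-0.5, 0, 0.12, 0], [0, 0, 0, 0]],
])

```text
time_s: 21.92
position: [0.5944, -0.19, 0.0616]
tcp_rot: [[-0.452, 0.892, -0.001], [0.892, 0.452, 0.001], [0.001, -0.0, -1.0]]
contact_force: [-1.8, 3.0, 2.0]
width: 0.006
finger_force: 2.1
```

Call:
arm_command([
  [[-0.5, 0, 0.12, 0], [-0.5, 0, 0.12, 0], [0, 0, 0, 0]],
])

```text
time_s: 22.3
position: [0.5947, -0.1904, 0.0614]
tcp_rot: [[-0.452, 0.892, -0.001], [0.892, 0.452, 0.002], [0.002, -0.0, -1.0]]
contact_force: [-3.3, 5.1, 2.9]
width: 0.008
finger_force: 3.3
```

```bash
python3 st.py
```

```text
22.3 F trough [-6.59471212 -0.64920534  1.37596435] trough [-0.04879429  0.00015075  0.00474403] xf -0.04761146732340912 h 0.0048892655875168835 est knob x -0.021111467323409124
```

The stop answers with about 6 N, which means the knob is seated. I'll back off uphill and rise, then check.

Call:
arm_command([
  [[1, 0, -0.25, 0], [1, 0, -0.25, 0], [2, 0, -0.5, 0], [6, 0, -2, 0], [12, 0, -4, 0], [20, 0, -10, 0], [20, 0, -30, 0], [20, 0, -50, 0]],
])

```text
time_s: 23.3
position: [0.556, -0.1165, 0.1577]
tcp_rot: [[-0.452, 0.892, -0.004], [0.892, 0.452, 0.001], [0.003, -0.003, -1.0]]
contact_force: [0.7, -0.2, 0.3]
width: 0.004
finger_force: 0.0
```

Call:
arm_command([
  [[20, 0, -50, 0], [40, 0, -30, 0], [40, 0, 0, 0], [0, 0, 0, 0], [0, 0, 0, 0]],
])

```text
time_s: 23.92
position: [0.5126, -0.029, 0.2385]
tcp_rot: [[-0.452, 0.892, 0.001], [0.892, 0.452, -0.001], [-0.001, 0.0, -1.0]]
contact_force: [0.0, 0.1, -0.0]
width: 0.006
finger_force: 0.0
```

```bash
python3 st.py; python3 - <<'E'
from h import *
m=np.load("m.npz");O,T=m["O"],m["T"]
cal=r.get_calibration("wrist");a=r.grab_frame("wrist");b=r.grab_frame("scene");sc=r.get_calibration("scene");t=r.grab_frame("top");tc=r.get_calibration("top")
P=[O+T@np.array(x) for x in([-.02,0,.04],[-.02,0,.012],[-.028,0,.047],[-.04,0,0])]
for n,c in(("scene",sc),("top",tc),("wrist",cal)): 
    print(n,proj(c,P).round(1).tolist(),[(round(o["score"],2),np.round(o["at"],1).tolist()) for o in r.cut_out("knob_center",n)],[(round(o["score"],2),np.round(o["at"],1).tolist()) for o in r.cut_out("square_knob_center",n)])
v=np.hstack([cv2.resize(t[140:220,410:490],(400,400),interpolation=cv2.INTER_CUBIC),cv2.resize(b[135:215,170:250],(400,400),interpolation=cv2.INTER_CUBIC)]);save(v,"p8.png")
E
```

```text
23.925 F trough [-0.05343816  0.03008229 -0.0156785 ] trough [-2.67353563e-01 -6.47555020e-05  1.32780956e-01] xf -0.23424755230792843 h 0.1368458631699042 est knob x -0.20774755230792843
scene [[205.2, 163.4], [209.7, 171.7], [207.0, 160.8], [219.0, 174.0]] [(0.82, [405.0, 288.8]), (0.82, [463.4, 284.9]), (0.8, [206.3, 171.6]), (0.75, [242.1, 170.7]), (0.72, [469.8, 259.9])] [(0.63, [366.8, 216.3])]
top [[441.9, 179.0], [436.8, 181.6], [440.6, 179.8], [428.2, 186.2]] [(0.59, [436.1, 183.7]), (0.58, [178.1, 199.5]), (0.54, [180.9, 228.0]), (0.51, [216.5, 175.5])] [(0.56, [263.6, 207.8])]
wrist [[317.2, 371.6], [317.2, 351.1], [317.2, 372.8], [317.2, 332.0]] [(0.67, [317.7, 360.0])] [(0.65, [469.8, 3.2])]
```

View pics/p8.png

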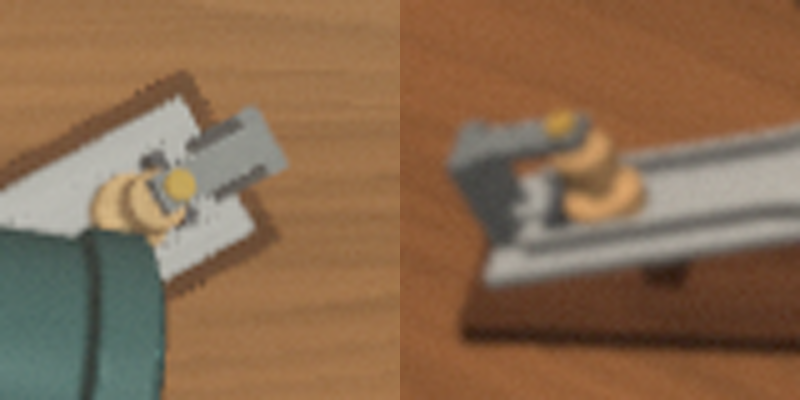

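The views show the knob upright under the arm, its foot against the stop at about (205, 172) in the scene picture. The square knob has not moved, at (264, 208) in the top view, and the robot is clear.

```bash
python3 -c "
from bench import r
print(r.job_done())"
```

```text
the job is handed in; nothing more can be done
None
```

I handed the job in at about 24 s of robot time, and the simulator gave no verdict. In the last pictures the round-headed knob stands upright under the guide arm against the stop, seated with about 6 N, and the square-headed knob looks unmoved.

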